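# Grade a guide pin in the progressive ring gauge

## Robot

A 6-joint arm with a two-finger parallel gripper is mounted at the origin on a cart in front of the work surface, level with it; the furniture and walls round the work are solid. World frame = base frame: x ahead of the robot, y to its left, z up, the work surface at z = 0. Lengths are in m, angles in rad, forces in N, time in s.
With the tool pointing down it reaches from about 0.3 to 0.825 m from the base axis. Payload 5.4 kg.
Tool frame: the origin (TCP) lies midway between the tips of the shut fingers; the grasp point (between the pads) lies 19 mm behind it (env.grip_point_offset is the distance from the TCP to the grasp point, in m); z points along the fingers, y is the line along which they close (so a half turn about z gives the same grasp; the last joint's range is limited). The gripper opens to 92 mm and grips with 3 to 60 N. Pads are 20 mm wide; open, the fingers measure 128 mm over their backs; the gripper's body (75 mm by 189 mm) begins 69 mm behind the grasp point.
Start: joints at [-1.487, 0.158, 1.597, -0, 1.386, -0.21], TCP at [0.166, -0.55, 0.215] pointing down, gripper open.
Joint ranges: [-2.91, 2.91], [-0.94, 2.29], [0.18, 2.7], [-1.29, 4.43], [0.17, 2.64], [-3, 3]. Speed limits (rad/s): [2.57, 2.57, 3.14, 3.14, 3.14, 3.14].

## Interface

Orientations are given as a 3x3 rotation matrix whose columns are the frame's x, y, z axes.
In Python, from rig import env, snapshot gives the robot as it stands. The module is installed in compiled form; this text tells all that it offers.
- The arm moves only by the shell command python3 -m pendant 'ROWS' [FORCE]. ROWS is JSON, a list of rows, each a list of 7 numbers: the shift along the tool's x, y, z in mm, then the turn, a rotation vector about the tool's x, y, z in degrees, then the closure in counts, from 0 (fully open) to 255 (shut). In form: [[tx, ty, tz, ax, ay, az, hand], ...]. A call has exactly 8 rows; each row is the pose to reach, as a shift and turn from the pose commanded when the call began, along the tool's axes at that moment; what a row does not reach only later rows make up. A row lasts 1/12 s, in which the tool goes at most 41.7 mm and 7.16 degrees, less where a joint would pass 70% of its speed; a pose out of reach is approached as far as the arm can. A call with a gripper value outside its range is refused whole. The fingers move at their own pace and stop on an object; FORCE is the grip in N (left out, the last holds). Time passes only in rows, so rows that repeat a pose let the fingers close, or fill a call up. It gives the time, the measured TCP pose, the force, the opening and the grip force at its end, in the units of the state.
- env.observe(): the state, without advancing time (a new reading comes with each control period).
- snapshot(name): name is "scene" or "top"; returns a dict with "img" (480x640x3 uint8, red, green, blue), "vertical_fov" (degrees; the focal length in pixels is half the picture's height over the tangent of half this angle, whatever the lens; pixels are square), "cx", "cy" (the principal point, pixels), "R" (3x3) and "t" (3): a world point X has camera coordinates R X + t. Camera axes: x right, y down, z forward; pixel columns grow to the right and rows downward; lengths in m; the calibration is good to about 2 mm. A picture is of the moment at which its call begins. There is no depth.
- env.sign_off(): hands the job in; it is judged then, once.
The state is a dict: "time_s": time; "joint_positions": joint angles; "qvel": joint speeds; "effort": joint torques, N m; "position": TCP position; "eef_rot": TCP orientation; "contact_force": force on the tool from outside, world axes, zero at the start; "ft_torque": the same for the moment, N m; "opening": finger opening in m; "gripper_force": force on a finger pad.
Only numpy, scipy, OpenCV 4.12 (cv2) and the standard library are available. Lean on these libraries where they do the work, as an engineer would, in place of code of your own. Each camera call takes 0.05 s, during which the arm holds its last target. There are 200 camera calls.

## Task

Grade the guide pin that stands in the front pocket of the pick-up rack (the one nearest the robot): lower it gently, nose first and without dropping or forcing it, through the rings of the ring gauge until one of them stops it, and hold it pressed lightly there for a moment to be sure that the ring is really too small and the pin is not just caught on an edge. Then draw it out and stand it in the pocket of the grading rack that has as many dots as that ring's shelf, its collar down on the plate, and leave the other two pins and the things on the bench where they are.

Things in the scene. Friction and masses are not known exactly. Their poses are not given: they have to be found in the camera images.
- pin_a_knob (a point): one of three unmarked steel guide pins in the pick-up rack, 156 mm long: shank 104 mm (20, 17 or 14 mm thick, not known which; tapered nose 3.5 mm long, 2 mm off the radius), collar 32 mm wide and 4 mm thick, round knob 22 mm wide and 48 mm high on top. About 0.15 kg. This point: middle of the knob on the axis, 28 mm above the collar's underside, 132 mm above the nose tip; z up the axis
- pin_b_knob (a point): one of three unmarked steel guide pins in the pick-up rack, 156 mm long: shank 104 mm (20, 17 or 14 mm thick, not known which; tapered nose 3.5 mm long, 2 mm off the radius), collar 32 mm wide and 4 mm thick, round knob 22 mm wide and 48 mm high on top. About 0.15 kg. This point: middle of the knob on the axis, 28 mm above the collar's underside, 132 mm above the nose tip; z up the axis
- pin_c_knob (a point): one of three unmarked steel guide pins in the pick-up rack, 156 mm long: shank 104 mm (20, 17 or 14 mm thick, not known which; tapered nose 3.5 mm long, 2 mm off the radius), collar 32 mm wide and 4 mm thick, round knob 22 mm wide and 48 mm high on top. About 0.15 kg. This point: middle of the knob on the axis, 28 mm above the collar's underside, 132 mm above the nose tip; z up the axis
- gauge: ring gauge, fixed: dark base 112 x 112 x 12 mm, four posts 38 mm from the middle in x and y, four aluminium shelves (94 mm square) with one steel ring each on a common upright axis. Origin: on that axis at bench level; z up, -x its front. Dots on the shelves' front edges: top none, second one, third two, lowest three. Spoiled by a push of over 18 N (35 N in the wedging contact)
- gauge_mouth (a point): gauge axis, 120 mm above the bench, about level with the top ring. Nominal upper faces of the rings 120, 92, 64, 36 mm above the bench, but each shelf is clamped by hand up to 4.5 mm higher or lower; bores 21.5, 18.5, 15.5, 12.5 mm from the top down. Each ring 48 mm wide, 8 mm high, with a conical lead-in 4 mm deep, 2.4 mm wider all round at its top; screws stand 3 mm over it
- gauge_foot (a point): gauge axis, 36 mm above the bench, about level with the lowest ring. Each ring floats by itself up to 2.5 mm each way in x and y (friction about 0.5 N), starts off-centre, and is drawn into line by its lead-in when a pin presses lightly. A pin too thick for a ring seats in its lead-in, nose tip about 6 mm below that ring's upper face
- rack: pick-up rack, fixed, left or right of the gauge: plain aluminium plate 166 x 60 mm, upper face 114 mm above the bench, three 24 mm holes in a row at x = -45 (front pocket, nearest the robot), 0 and +45 mm. A pin hangs in each, collar on the plate, up to 1.5 mm off the hole's middle. Origin: under its middle at bench level; z up, x along the row away from the robot
- grades: grading rack, fixed, empty, on the gauge's other side: the same aluminium rack (plate 166 x 60 mm, 114 mm above the bench, 24 mm holes at x = -45, 0, +45 mm) with black dots beside the holes: one at the front hole (x = -45), two at the middle, three at the rear. Origin: under its middle at bench level; z up, x along the row away from the robot
- vial: bystander, loose: a capped amber sample vial, 25 mm wide and 51 mm high, standing behind the work; origin under its middle
- bar: bystander, loose: a small white bar with three holes, 12 x 70 x 12 mm, lying near the bench's front edge; origin under its middle

How it is judged:
By the outcome, as a careful person would: the job done as asked, in the order asked, and still so for the second after the job is handed in, with the robot touching nothing.
It also fails if it takes over 54 s, if anything falls off the work surface, if the arm or the gripper's body presses on something with over 40 N, if the wrist force passes 120 N, or if a joint passes its speed limit or range.

## Working session

There is one attempt and no reset: what is moved stays moved. The work goes in short steps, Python scripts to look and compute and a shell command to move; the robot and the scene stay as the last step left them, time stands still between calls to the robot, and variables do not carry over. Pictures are saved under pics/ and viewed, at most 10 in all, crops included, and the job is handed in when it is done.

```bash
mkdir -p pics
python3 - <<'E'
from rig import env, snapshot
import cv2,numpy as np
for n in ("scene","top"):
    s=snapshot(n); cv2.imwrite(f"pics/{n}0.png",s["img"][:,:,::-1])
    print(n,s["vertical_fov"],s["cx"],s["cy"],np.round(s["R"],4).tolist(),np.round(s["t"],4).tolist())
o=env.observe()
for k in o: print(k,np.round(o[k],4).tolist())
print(env.grip_point_offset)
E
```

```text
scene 51.575648798177646 318.6435525422412 236.3128966220839 [[-0.8333, -0.5527, 0.0118], [-0.3543, 0.5174, -0.7789], [0.4244, -0.6532, -0.627]] [0.3803, 0.2894, 0.6912]
top 47.73874415816423 315.21391248636104 234.77210334310965 [[0.0189, -0.9997, 0.0136], [-0.9951, -0.0201, -0.0973], [0.0976, -0.0117, -0.9952]] [-0.0656, 0.5266, 0.9978]
time_s 0.1
joint_positions [-1.4871, 0.159, 1.5981, -0.0, 1.3862, -0.2101]
qvel [0.0006, -0.0022, -0.0017, 0.0012, -0.0002, 0.0012]
effort [-0.0002, -38.6503, -32.2962, 0.0701, 0.0339, -0.0]
position [0.1664, -0.5498, 0.2137]
eef_rot [[0.9572, 0.2896, -0.0002], [0.2896, -0.9572, 0.0017], [0.0003, -0.0016, -1.0]]
contact_force [-0.5635, 0.8669, -0.7197]
ft_torque [-0.0085, -0.0035, 0.0099]
gripper_force 0.0
opening 0.092
0.0187
```

View pics/scene0.png

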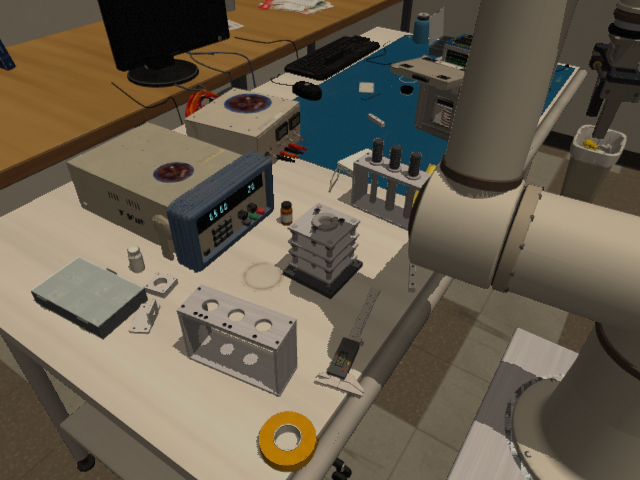

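View pics/top0.png

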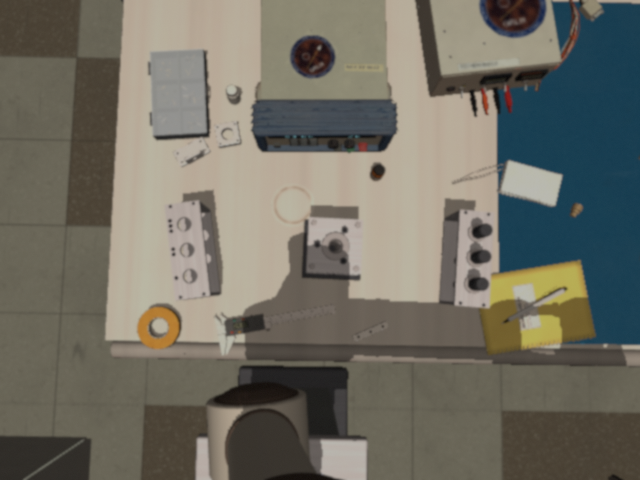

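The scene view looks from the robot's left. The pick-up rack with three pins is at about (390,175), the gauge at (322,245) and the grading rack at (238,335). In the top view they are at (475,255), (335,246) and (188,250). Next I'll enlarge both.

Run:
```python
import cv2,numpy as np
def tile(f,boxes,s,out):
    im=cv2.imread(f); T=[]
    H=max(b[3]-b[1] for b in boxes)
    for x0,y0,x1,y1 in boxes:
        c=cv2.resize(im[y0:y0+H,x0:x1],None,fx=s,fy=s,interpolation=cv2.INTER_CUBIC)
        for x in range(-(-x0//10)*10,x1,10):
            p=int((x+.5-x0)*s); cv2.line(c,(p,0),(p,6),(0,0,255),1); cv2.putText(c,str(x),(p-10,16),0,.33,(0,0,255),1)
        for y in range(-(-y0//10)*10,y0+H,10):
            p=int((y+.5-y0)*s); cv2.line(c,(0,p),(6,p),(0,0,255),1); cv2.putText(c,str(y),(8,p+4),0,.33,(0,0,255),1)
        T.append(c)
    cv2.imwrite(out,np.hstack(T)[:600,:800])
tile("pics/top0.png",[(435,200,500,315),(297,200,369,315),(162,200,222,315)],4,"pics/topc.png")
tile("pics/scene0.png",[(345,130,440,225),(275,200,365,300),(175,280,300,395)],2.55,"pics/scenec.png")
```

```text
(no output)
```

View pics/topc.png

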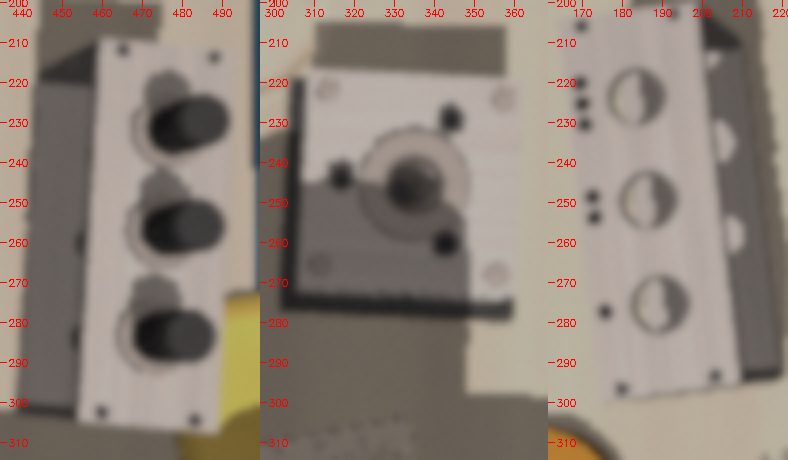

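View pics/scenec.png

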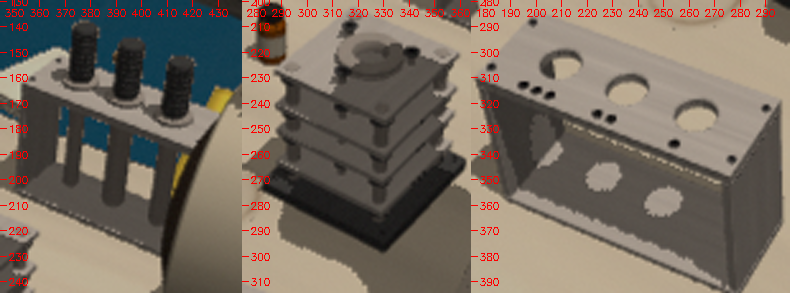

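The crops show, in top view, the front pin's knob top at about (481,283) with its collar at (473,283). The gauge shelf screws average (334.2,244.8). The grading holes are at (186.5,275), (183.5,249.5) and (180.5,224), with one, two and three dots respectively. The scene crop agrees: front collar at (414,175) and holes at (262,325), (235,315) and (208,305).

```bash
cat > h.py <<'E'
from rig import env, snapshot
import numpy as np
def ray(s,u,v,z):
    f=240/np.tan(np.radians(s["vertical_fov"]/2)); R=np.array(s["R"]);t=np.array(s["t"])
    c=-R.T@t; d=R.T@np.array([(u-s["cx"])/f,(v-s["cy"])/f,1]); return (c+d*(z-c[2])/d[2])
E
python3 - <<'E'
from h import *
T=snapshot("top");S=snapshot("scene")
P=lambda n,s,u,v,z:print(n,np.round(ray(s,u,v,z)[:2]*1000,1))
for n,u,v in (("A front",481,283.3),("mid",483.5,256),("rear",484.7,229.5)): P(n+" knobtop",T,u,v,.166)
for n,u,v in (("A front",473,283),("mid",475,255.5),("rear",476.5,230)): P(n+" collar",T,u,v,.118)
P("A collar S",S,414,175.2,.118);P("mid collar S",S,395,168,.118);P("rear collar S",S,377,162,.118);P("A top S",S,416,153,.166)
for n,u,v in (("g1",186.7,275),("g2",183.6,249.2),("g3",180.6,223.3)): P(n,T,u,v,.114)
for n,u,v in (("g1",262.2,324.8),("g2",235,315),("g3",208.6,305)): P(n+"S",S,u,v,.114)
for u,v in ((465,211.5),(487.8,213),(460,302),(483,304.3)): P("rack screw",T,u,v,.114)
for u,v in ((313,221.5),(357,223.5),(311.5,265.5),(355,268)): P("gauge screw",T,u,v,.122)
P("ring",T,334.6,245,.120);P("ring S",S,323.5,220.5,.120)
for n,u,v in (("vial",377,171),): P(n,T,u,v,.045)
E
```

```text
A front knobtop [ 440.5 -323.8]
mid knobtop [ 484.9 -328.4]
rear knobtop [ 528.4 -330.9]
A front collar [ 441.4 -325.4]
mid collar [ 488.6 -329.3]
rear collar [ 532.7 -332.4]
A collar S [ 438.4 -322.5]
mid collar S [ 483.2 -325.9]
rear collar S [ 525.8 -326.1]
A top S [ 442.8 -326.5]
g1 [445.7 163.8]
g2 [489.7 171. ]
g3 [534.3 178. ]
g1S [447.2 161. ]
g2S [491.3 168.6]
g3S [536.4 175.4]
rack screw [ 565.1 -313.9]
rack screw [ 563.3 -353.7]
rack screw [ 408.7 -304. ]
rack screw [ 405.5 -343.5]
gauge screw [541.2 -49.9]
gauge screw [ 539.3 -125.4]
gauge screw [465.8 -48.8]
gauge screw [ 462.9 -122.9]
ring [501.7 -87.7]
ring S [505.4 -87.1]
vial [ 648.5 -168.7]
```

```bash
python3 -m pendant '[[30,-12,0,0,0,5,0],[65,-27,0,0,0,10,0],[100,-42,0,0,0,15,0],[135,-57,0,0,0,20.4,0],[170,-71,0,0,0,20.4,0],[205,-86,0,0,0,20.4,0],[235,-98,0,0,0,20.4,0],[260,-109,0,0,0,20.4,0]]' 40
cat >> h.py <<'E'
def go(x,y,z,yaw=None):
    o=env.observe();R=np.array(o["eef_rot"]);p=np.array(o["position"])*1000
    print("t",round(o["time_s"],2),"p",np.round(p,1),"yaw",round(np.degrees(np.arctan2(R[1,0],R[0,0])),2),"tilt",np.round(R[:2,2],4),
      "F",np.round(o["contact_force"],1),"open",round(o["opening"]*1000,1),"shift",np.round(R.T@(np.array([x,y,z])-p),1))
E
python3 -c "
from h import *
go(440.5,-324,214)"
```

```text
time_s: 0.87
position: [0.3854, -0.3689, 0.2145]
eef_rot: [[0.998, -0.061, 0.0], [-0.061, -0.998, 0.0], [0.0, -0.0, -1.0]]
contact_force: [0.7, 0.0, 0.7]
opening: 0.0918
gripper_force: 0.0
t 0.87 p [ 385.4 -368.9  214.5] yaw -3.5 tilt [0.0002 0.0003] F [0.7 0.  0.7] open 91.8 shift [ 52.3 -48.1   0.5]
```

```bash
python3 -m pendant '[[18,-16,0,0,0,0,0],[36,-33,0,0,0,0,0],[53,-48.5,0,0,0,0,0],[53,-48.5,0,0,0,0,0],[53,-48.5,0,0,0,0,0],[53,-48.5,0,0,0,0,0],[53,-48.5,0,0,0,0,0],[53,-48.5,0,0,0,0,0]]' >/dev/null
python3 - <<'E'
from h import *
import cv2
go(440.5,-324,123.5)
for n,(x0,y0,x1,y1) in (("scene",(340,90,500,240)),("top",(410,180,570,330))):
    s=snapshot(n); cv2.imwrite(f"pics/a_{n}.png",cv2.resize(s["img"][y0:y1,x0:x1,::-1],None,fx=2.5,fy=2.5,interpolation=2))
a=[cv2.imread(f"pics/a_{n}.png") for n in("scene","top")]; cv2.imwrite("pics/a.png",np.hstack(a))
E
```

```text
t 1.53 p [ 438.9 -326.4  214.6] yaw -3.66 tilt [-0.0002 -0.0001] F [ 0.2 -0.2 -0.8] open 91.6 shift [ 1.4 -2.5 91.1]
```

View pics/a.png

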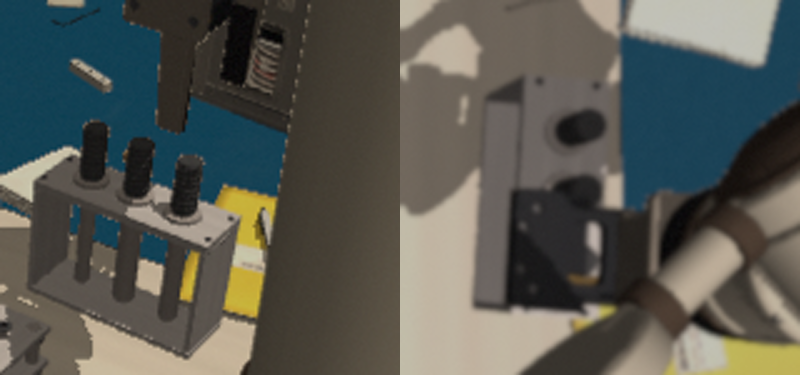

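The front pin is fully visible now, with its collar at (413,175) and knob top at (416,154), matching (440.5,-324). The fingers straddle it, so I'll descend.

```bash
python3 -m pendant '[[1.5,-2.5,5,0,0,0,0],[1.5,-2.5,20,0,0,0,0],[1.5,-2.5,36,0,0,0,0],[1.5,-2.5,52,0,0,0,0],[1.5,-2.5,68,0,0,0,0],[1.5,-2.5,82,0,0,0,0],[1.5,-2.5,91,0,0,0,0],[1.5,-2.5,91,0,0,0,0]]' >/dev/null;  python3 -c "
from h import *
go(440.5,-324,123.5)"; python3 -m pendant '[[0,0,0,0,0,0,110],[0,0,0,0,0,0,150],[0,0,0,0,0,0,170],[0,0,0,0,0,0,180],[0,0,0,0,0,0,190],[0,0,0,0,0,0,200],[0,0,0,0,0,0,210],[0,0,0,0,0,0,220]]' 40; python3 -c "
from h import *
go(440.5,-324,123.5)"
```

```text
t 2.3 p [ 440.1 -321.9  121.1] yaw -3.58 tilt [-0.0029  0.0034] F [-0.4  0.5  0. ] open 91.9 shift [ 0.5  2.1 -2.4]
time_s: 2.97
position: [0.4414, -0.3232, 0.1237]
eef_rot: [[0.998, -0.062, 0.0], [-0.062, -0.998, -0.0], [0.0, 0.0, -1.0]]
contact_force: [-0.8, 0.0, 0.7]
opening: 0.0407
gripper_force: 0.0
t 2.97 p [ 441.4 -323.2  123.7] yaw -3.57 tilt [ 0.0001 -0.0001] F [-0.8  0.   0.7] open 40.7 shift [-0.8  0.8  0.2]
```

```bash
python3 -m pendant '[[0,0,0,0,0,0,220],[0,0,0,0,0,0,230],[0,0,0,0,0,0,255],[0,0,0,0,0,0,255],[0,0,0,0,0,0,255],[0,0,0,0,0,0,255],[0,0,0,0,0,0,255],[0,0,0,0,0,0,255]]' 40; python3 -c "
from h import *
go(440.5,-324,123.5)"
```

```text
time_s: 3.63
position: [0.4414, -0.3233, 0.1236]
eef_rot: [[0.998, -0.062, 0.0], [-0.062, -0.998, -0.0], [0.0, 0.0, -1.0]]
contact_force: [-0.8, -0.2, 0.1]
opening: 0.0213
gripper_force: 40.0
t 3.63 p [ 441.4 -323.3  123.6] yaw -3.57 tilt [ 0.0001 -0.0002] F [-0.8 -0.2  0.1] open 21.3 shift [-0.8  0.7  0.1]
```

```bash
python3 -m pendant '[[0,0,-5,0,0,0,255],[0,0,-20,0,0,0,255],[0,0,-40,0,0,0,255],[0,0,-60,0,0,0,255],[0,0,-80,0,0,0,255],[0,0,-100,0,0,0,255],[0,0,-120,0,0,0,255],[0,0,-131,0,0,0,255]]' >/dev/null; python3 -m pendant '[[0,0,0,0,0,0,255],[3,-20,0,0,0,0,255],[10,-50,0,0,0,0,255],[19,-80,0,0,0,0,255],[29,-110,0,0,0,0,255],[38,-140,0,0,0,0,255],[47,-170,0,0,0,0,255],[47,-175,0,0,0,0,255]]'
python3 - <<'E'
from h import *
import cv2
go(502.3,-87,255)
s=snapshot("scene"); x0,y0=260,60
cv2.imwrite("pics/b.png",cv2.resize(s["img"][y0:y0+200,x0:x0+260,::-1],None,fx=3,fy=3,interpolation=2))
E
```

```text
time_s: 4.97
position: [0.4995, -0.1468, 0.2528]
eef_rot: [[0.998, -0.058, -0.002], [-0.058, -0.998, 0.004], [-0.002, -0.004, -1.0]]
contact_force: [-0.2, 0.3, -2.0]
opening: 0.0215
gripper_force: 40.0
t 4.97 p [ 499.5 -146.8  252.8] yaw -3.33 tilt [-0.0018  0.0038] F [-0.2  0.3 -2. ] open 21.5 shift [ -0.7 -59.9  -2. ]
```

View pics/b.png

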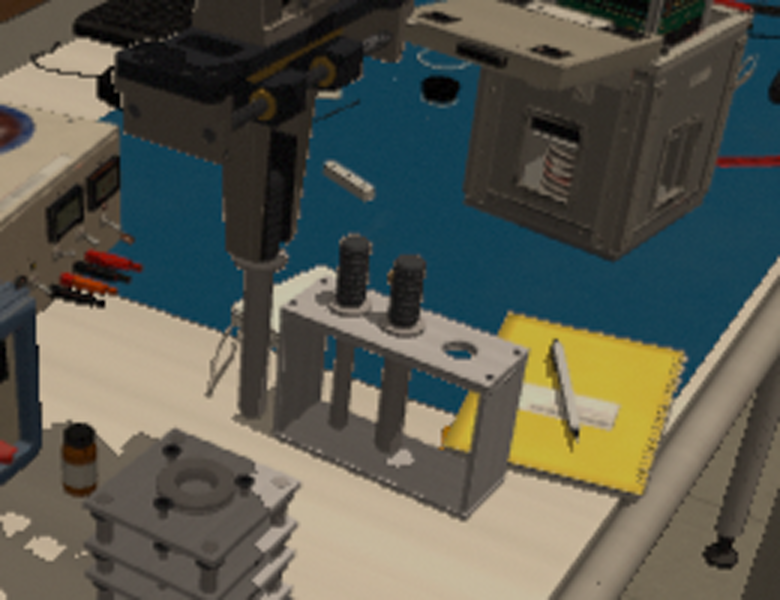

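The pin is held upright with its nose at about (344,198), and the front pocket is empty. Next I'll move over the gauge.

```bash
python3 -m pendant '[[-0.5,-15,0,0,0,0,255],[-1,-35,0,0,0,0,255],[-2,-55,0,0,0,0,255],[-2,-58,0,0,0,0,255],[-2,-58,0,0,0,0,255],[-2,-58,0,0,0,0,255],[-2,-58,0,0,0,0,255],[-2,-58,0,0,0,0,255]]' >/dev/null
python3 - <<'E'
from h import *
import cv2
go(502.3,-87,255)
s=snapshot("scene"); x0,y0=260,100
a=cv2.resize(s["img"][y0:y0+150,x0:x0+100,::-1],None,fx=4,fy=4,interpolation=2)
S=s
s=snapshot("top"); x1,y1=285,190
b=cv2.resize(s["img"][y1:y1+150,x1:x1+100,::-1],None,fx=4,fy=4,interpolation=2)
cv2.imwrite("pics/c.png",np.hstack([a,b]))
E
```

```text
t 5.68 p [500.6 -94.6 254.4] yaw -3.64 tilt [-0.0004 -0.0002] F [-0.1  0.3 -1.1] open 21.6 shift [ 1.2 -7.7 -0.6]
```

View pics/c.png

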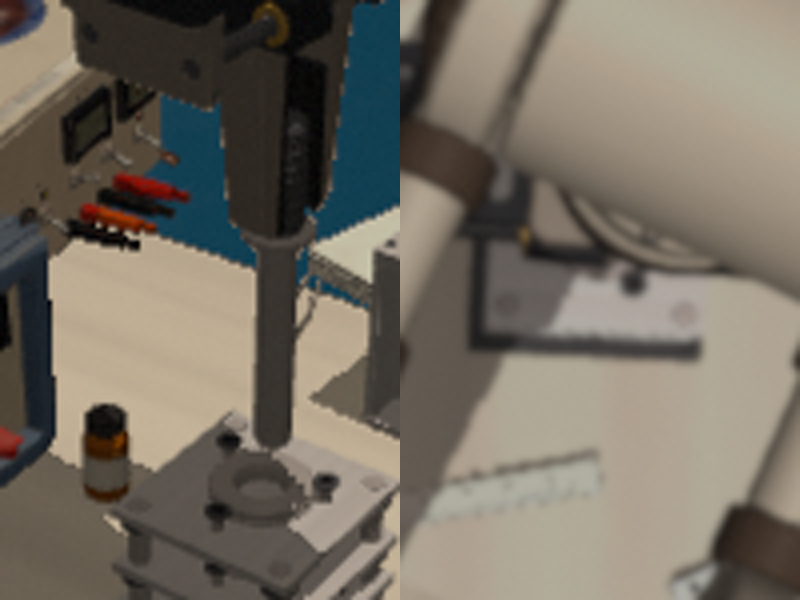

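The nose's end disc is at (327.8,210.3) in the scene. The ring's upper face is centred at (324.5,220.8) and the four shelf screws at (324.1,223). I'll use the held pin to remove the camera bias.

Run:
```python
from h import *
s=snapshot("scene")
for z in (.138,.141): print("nose",z,ray(s,327.75,210.25,z)*1000)
for z in (.116,.120,.124): print("ring",z,ray(s,324.5,220.75,z)*1000)
for z in (.112,.116,.12): print("screws",z,ray(s,324.1,223.0,z)*1000)
print("nose b", ray(s,344,197.5,.139)*1000)
c=-np.array(s["R"]).T@np.array(s["t"]); print(c)
go(502.3,-87,255)
```

```text
nose 0.138 [502.93268477 -96.49804475 138.        ]
nose 0.141 [500.74265865 -92.96249233 141.        ]
ring 0.116 [506.38321422 -92.0040221  116.        ]
ring 0.12 [503.55688437 -87.5160199  120.        ]
ring 0.124 [500.73055452 -83.02801771 124.        ]
screws 0.112 [506.13709911 -90.44456861 112.        ]
screws 0.116 [503.33343281 -86.0011748  116.        ]
screws 0.12 [500.52976651 -81.55778099 120.        ]
nose b [ 499.20765742 -145.77859881  139.        ]
[0.12605055 0.51193604 0.65427074]
t 5.83 p [500.7 -94.1 254.5] yaw -3.62 tilt [-0.0001 -0.    ] F [-0.5 -0.1 -1.7] open 21.5 shift [ 1.1 -7.2 -0.5]
```

```bash
python3 -m pendant '[[0.7,-3.5,0,0,0,0,255],[1.5,-7.2,0,0,0,0,255],[1.5,-7.2,0,0,0,0,255],[1.5,-7.2,3,0,0,0,255],[1.5,-7.2,6,0,0,0,255],[1.5,-7.2,9,0,0,0,255],[1.5,-7.2,11,0,0,0,255],[1.5,-7.2,11,0,0,0,255]]'>/dev/null; python3 -c "
from h import *
go(502.5,-87,240)"
```

```text
t 6.5 p [502.3 -86.3 242.8] yaw -3.57 tilt [-0.0013  0.0005] F [ 0.2 -0.3 -2.1] open 21.3 shift [0.3 0.7 2.8]
```

```bash
python3 -m pendant '[[0,0.5,1,0,0,0,255],[0,0.5,2,0,0,0,255],[0,0.5,3,0,0,0,255],[0,0.5,4,0,0,0,255],[0,0.5,5,0,0,0,255],[0,0.5,6,0,0,0,255],[0,0.5,7,0,0,0,255],[0,0.5,8,0,0,0,255]]'>/dev/null; python3 -c "
from h import *
go(502.5,-87,240)"; python3 -m pendant '[[0,0,0.7,0,0,0,255],[0,0,1.4,0,0,0,255],[0,0,2.1,0,0,0,255],[0,0,2.8,0,0,0,255],[0,0,3.5,0,0,0,255],[0,0,4.2,0,0,0,255],[0,0,5,0,0,0,255],[0,0,5,0,0,0,255]]'>/dev/null; python3 -c "
from h import *
go(502.5,-87,240)"
```

```text
t 7.17 p [502.7 -86.9 235.5] yaw -3.57 tilt [0. 0.] F [ 0.3  0.3 -2.6] open 21.6 shift [-0.2  0.1 -4.5]
t 7.83 p [502.6 -86.8 230.4] yaw -3.57 tilt [-0.0003  0.0001] F [ 0.1 -0.6 -1.5] open 21.6 shift [-0.1  0.2 -9.6]
```

```bash
python3 -m pendant '[[0,0,1,0,0,0,255],[0,0,2,0,0,0,255],[0,0,3,0,0,0,255],[0,0,4,0,0,0,255],[0,0,5,0,0,0,255],[0,0,6,0,0,0,255],[0,0,7,0,0,0,255],[0,0,7,0,0,0,255]]'>/dev/null; python3 -c "
from h import *
go(502.5,-87,240)"; python3 -m pendant '[[0,0,2,0,0,0,255],[0,0,4,0,0,0,255],[0,0,6,0,0,0,255],[0,0,8,0,0,0,255],[0,0,10,0,0,0,255],[0,0,12,0,0,0,255],[0,0,13,0,0,0,255],[0,0,13,0,0,0,255]]'>/dev/null; python3 -c "
from h import *
go(502.5,-87,240)"
```

```text
t 8.5 p [502.5 -86.8 223.3] yaw -3.57 tilt [-0.0004  0.0002] F [-0.1  0.5 -2.4] open 21.3 shift [ -0.    0.2 -16.7]
t 9.17 p [502.5 -86.8 210.2] yaw -3.57 tilt [-0.0006  0.0003] F [ 0.   0.2 -2.3] open 21.3 shift [  0.    0.2 -29.8]
```

```bash
cat > ck.py <<'E'
from h import *
import sys
go(502.5,-87,240); F=np.array(env.observe()["contact_force"])
sys.exit(bool(F[2]>0.8 or np.hypot(*F[:2])>3))
E
for i in 1; do
python3 -m pendant '[[0,0,0.4,0,0,0,255],[0,0,0.8,0,0,0,255],[0,0,1.2,0,0,0,255],[0,0,1.6,0,0,0,255],[0,0,2,0,0,0,255],[0,0,2.4,0,0,0,255],[0,0,2.8,0,0,0,255],[0,0,3,0,0,0,255]]'>/dev/null; python3 ck.py &&
python3 -m pendant '[[0,0,0.4,0,0,0,255],[0,0,0.8,0,0,0,255],[0,0,1.2,0,0,0,255],[0,0,1.6,0,0,0,255],[0,0,2,0,0,0,255],[0,0,2.4,0,0,0,255],[0,0,2.8,0,0,0,255],[0,0,3,0,0,0,255]]'>/dev/null; python3 ck.py &&
python3 -m pendant '[[0,0,0.4,0,0,0,255],[0,0,0.8,0,0,0,255],[0,0,1.2,0,0,0,255],[0,0,1.6,0,0,0,255],[0,0,2,0,0,0,255],[0,0,2.4,0,0,0,255],[0,0,2.8,0,0,0,255],[0,0,3,0,0,0,255]]'>/dev/null; python3 ck.py; done
```

```text
t 9.83 p [502.6 -86.9 207.5] yaw -3.57 tilt [-0.0001  0.    ] F [-1.   0.1 -2.1] open 21.2 shift [ -0.1   0.1 -32.5]
t 10.5 p [502.7 -86.8 204.5] yaw -3.57 tilt [-0.0001  0.0001] F [ 0.1  0.4 -2.3] open 21.3 shift [ -0.1   0.2 -35.5]
t 11.17 p [502.6 -86.9 201.5] yaw -3.57 tilt [-0.0001  0.0001] F [-0.4  0.5 -2.2] open 21.0 shift [ -0.1   0.1 -38.5]
```

```bash
python3 -m pendant '[[0,0,0.4,0,0,0,255],[0,0,0.8,0,0,0,255],[0,0,1.2,0,0,0,255],[0,0,1.6,0,0,0,255],[0,0,2,0,0,0,255],[0,0,2.4,0,0,0,255],[0,0,2.8,0,0,0,255],[0,0,3,0,0,0,255]]'>/dev/null; python3 ck.py &&
python3 -m pendant '[[0,0,0.4,0,0,0,255],[0,0,0.8,0,0,0,255],[0,0,1.2,0,0,0,255],[0,0,1.6,0,0,0,255],[0,0,2,0,0,0,255],[0,0,2.4,0,0,0,255],[0,0,2.8,0,0,0,255],[0,0,3,0,0,0,255]]'>/dev/null; python3 ck.py &&
python3 -m pendant '[[0,0,0.4,0,0,0,255],[0,0,0.8,0,0,0,255],[0,0,1.2,0,0,0,255],[0,0,1.6,0,0,0,255],[0,0,2,0,0,0,255],[0,0,2.4,0,0,0,255],[0,0,2.8,0,0,0,255],[0,0,3,0,0,0,255]]'>/dev/null; python3 ck.py
```

```text
t 11.83 p [502.8 -86.9 198.6] yaw -3.57 tilt [0.0002 0.    ] F [ 0.7  0.1 -2.3] open 21.6 shift [ -0.2   0.1 -41.4]
t 12.5 p [502.7 -86.8 195.5] yaw -3.56 tilt [-0.  0.] F [ 0.4  0.4 -1.5] open 21.1 shift [ -0.2   0.2 -44.5]
t 13.17 p [502.7 -86.9 192.5] yaw -3.57 tilt [-0.  0.] F [-0.3  0.2 -2.2] open 21.4 shift [ -0.1   0.1 -47.5]
```

```bash
python3 -m pendant '[[0,0,1.5,0,0,0,255],[0,0,3,0,0,0,255],[0,0,4.5,0,0,0,255],[0,0,6,0,0,0,255],[0,0,7.5,0,0,0,255],[0,0,9,0,0,0,255],[0,0,10,0,0,0,255],[0,0,10,0,0,0,255]]'>/dev/null; python3 ck.py &&
python3 -m pendant '[[0,0,0.4,0,0,0,255],[0,0,0.8,0,0,0,255],[0,0,1.2,0,0,0,255],[0,0,1.6,0,0,0,255],[0,0,2,0,0,0,255],[0,0,2.4,0,0,0,255],[0,0,2.8,0,0,0,255],[0,0,3,0,0,0,255]]'>/dev/null; python3 ck.py &&
python3 -m pendant '[[0,0,0.4,0,0,0,255],[0,0,0.8,0,0,0,255],[0,0,1.2,0,0,0,255],[0,0,1.6,0,0,0,255],[0,0,2,0,0,0,255],[0,0,2,0,0,0,255],[0,0,2,0,0,0,255],[0,0,2,0,0,0,255]]'>/dev/null; python3 ck.py
```

```text
t 13.83 p [502.5 -86.8 182.3] yaw -3.57 tilt [-0.0005  0.0002] F [ 0.8  0.9 -1.1] open 21.6 shift [ -0.    0.2 -57.7]
t 14.5 p [502.6 -86.9 179.5] yaw -3.57 tilt [-0.0001  0.    ] F [ 0.8 -0.2 -1.8] open 21.4 shift [ -0.1   0.2 -60.5]
t 15.17 p [502.8 -86.8 177.6] yaw -3.56 tilt [0.0002 0.0001] F [ 0.1  0.8 -2.2] open 21.4 shift [ -0.2   0.2 -62.4]
```

Nose is at about 64 mm, so I'll take finer steps from here.

```bash
python3 -m pendant '[[0,0,0.3,0,0,0,255],[0,0,0.6,0,0,0,255],[0,0,0.9,0,0,0,255],[0,0,1.2,0,0,0,255],[0,0,1.5,0,0,0,255],[0,0,1.8,0,0,0,255],[0,0,2,0,0,0,255],[0,0,2,0,0,0,255]]'>/dev/null; python3 ck.py &&
python3 -m pendant '[[0,0,0.3,0,0,0,255],[0,0,0.6,0,0,0,255],[0,0,0.9,0,0,0,255],[0,0,1.2,0,0,0,255],[0,0,1.5,0,0,0,255],[0,0,1.8,0,0,0,255],[0,0,2,0,0,0,255],[0,0,2,0,0,0,255]]'>/dev/null; python3 ck.py &&
python3 -m pendant '[[0,0,0.3,0,0,0,255],[0,0,0.6,0,0,0,255],[0,0,0.9,0,0,0,255],[0,0,1.2,0,0,0,255],[0,0,1.5,0,0,0,255],[0,0,1.8,0,0,0,255],[0,0,2,0,0,0,255],[0,0,2,0,0,0,255]]'>/dev/null; python3 ck.py &&
python3 -m pendant '[[0,0,0.3,0,0,0,255],[0,0,0.6,0,0,0,255],[0,0,0.9,0,0,0,255],[0,0,1.2,0,0,0,255],[0,0,1.5,0,0,0,255],[0,0,1.8,0,0,0,255],[0,0,2,0,0,0,255],[0,0,2,0,0,0,255]]'>/dev/null; python3 ck.py
```

```text
t 15.83 p [502.7 -86.9 175.6] yaw -3.57 tilt [ 0.0001 -0.    ] F [ 0.3  1.2 -1.7] open 21.3 shift [ -0.2   0.1 -64.4]
t 16.5 p [503.5 -87.2 175.1] yaw -3.56 tilt [ 0.002  -0.0009] F [-0.3  0.5  7.5] open 21.2 shift [ -0.8  -0.1 -64.9]
t 16.5 p [503.5 -87.2 175.1] yaw -3.56 tilt [ 0.002  -0.0009] F [-0.3  0.5  7.5] open 21.2 shift [ -0.8  -0.1 -64.9]
t 16.5 p [503.5 -87.2 175.1] yaw -3.56 tilt [ 0.002  -0.0009] F [-0.3  0.5  7.5] open 21.2 shift [ -0.8  -0.1 -64.9]
```

Contact came with the nose at about 61 mm, with 9 N net and little side force. I'll ease the press to about 6 N, hold, and make small side moves to rule out an edge catch.

```bash
python3 -m pendant '[[0,0,-0.5,0,0,0,255],[0,0,-0.5,0,0,0,255],[0,0,-0.5,0,0,0,255],[0,0,-0.5,0,0,0,255],[0,0,-0.5,0,0,0,255],[0,0,-0.5,0,0,0,255],[0,0,-0.5,0,0,0,255],[0,0,-0.5,0,0,0,255]]'>/dev/null; python3 ck.py;
python3 -m pendant '[[0.5,0,0,0,0,0,255],[1,0,0,0,0,0,255],[1,0,0,0,0,0,255],[0.7,0.7,0,0,0,0,255],[0,1,0,0,0,0,255],[0,1,0,0,0,0,255],[0,1,0,0,0,0,255],[0,1,0,0,0,0,255]]'>/dev/null; python3 ck.py;
python3 -m pendant '[[-0.5,-0.5,0,0,0,0,255],[-1,-1,0,0,0,0,255],[-1,-1,0,0,0,0,255],[-0.7,-1.7,0,0,0,0,255],[0,-2,0,0,0,0,255],[0,-2,0,0,0,0,255],[0,-2,0,0,0,0,255],[0,-2,0,0,0,0,255]]'>/dev/null; python3 ck.py
```

```text
t 17.17 p [503.4 -87.2 175.2] yaw -3.57 tilt [ 0.0018 -0.0009] F [ 0.3 -0.5  5.9] open 21.3 shift [ -0.7  -0.1 -64.8]
t 17.83 p [503.5 -88.2 175.2] yaw -3.57 tilt [ 0.0024 -0.0008] F [0.5 1.7 6.1] open 21.2 shift [ -0.9  -1.1 -64.8]
t 18.5 p [503.4 -86.5 175.2] yaw -3.56 tilt [ 0.0018 -0.0015] F [-0.3 -0.3  5.2] open 21.4 shift [ -0.8   0.6 -64.8]
```

The height stays at 175.2 under small side moves. I'll check the third shelf's height in a picture: seated means its ring face is at about 67 mm, an edge catch means about 61 mm.

Run:
```python
from h import *
import cv2
s=snapshot("scene"); x0,y0=276,205
f=240/np.tan(np.radians(s["vertical_fov"]/2))
c=cv2.resize(s["img"][y0:y0+95,x0:x0+95,::-1],None,fx=6,fy=6,interpolation=2)
for y in range(210,300,5): cv2.putText(c,str(y),(0,int((y-y0+.5)*6)+4),0,.35,(0,0,255),1); cv2.line(c,(24,int((y-y0+.5)*6)),(32,int((y-y0+.5)*6)),(0,0,255),1)
cv2.imwrite("pics/d.png",c)
a=np.radians(-1.5)
for dx,dy in ((-47,47),(-47,-47),(47,47)):
  for z in (116,112,88,60,32,12,0):
    X=np.array([502.5+dx*np.cos(a)-dy*np.sin(a),-87+dx*np.sin(a)+dy*np.cos(a),z])/1000
    q=np.array(s["R"])@X+s["t"]; u,v=f*q[0]/q[2]+s["cx"],f*q[1]/q[2]+s["cy"]; print(dx,dy,z,round(u,1),round(v,1),"crop",round((u-x0+.5)*6),round((v-y0+.5)*6))
```

```text
-47 47 116 332.0 246.5 crop 339 252
-47 47 112 331.9 248.3 crop 338 263
-47 47 88 331.5 258.9 crop 336 327
-47 47 60 331.1 270.9 crop 333 398
-47 47 32 330.6 282.4 crop 331 467
-47 47 12 330.3 290.3 crop 329 515
-47 47 0 330.2 295.0 crop 328 543
-47 -47 116 360.9 219.4 crop 513 89
-47 -47 112 360.8 221.1 crop 512 100
-47 -47 88 360.0 231.5 crop 507 162
-47 -47 60 359.0 243.2 crop 501 232
-47 -47 32 358.1 254.5 crop 495 300
-47 -47 12 357.4 262.3 crop 492 347
-47 -47 0 357.1 266.9 crop 489 374
47 47 116 287.9 226.5 crop 74 132
47 47 112 287.9 228.2 crop 75 142
47 47 88 288.3 238.7 crop 77 205
47 47 60 288.7 250.5 crop 79 276
47 47 32 289.1 261.9 crop 81 344
47 47 12 289.3 269.8 crop 83 392
47 47 0 289.5 274.4 crop 84 419
```

View pics/d.png

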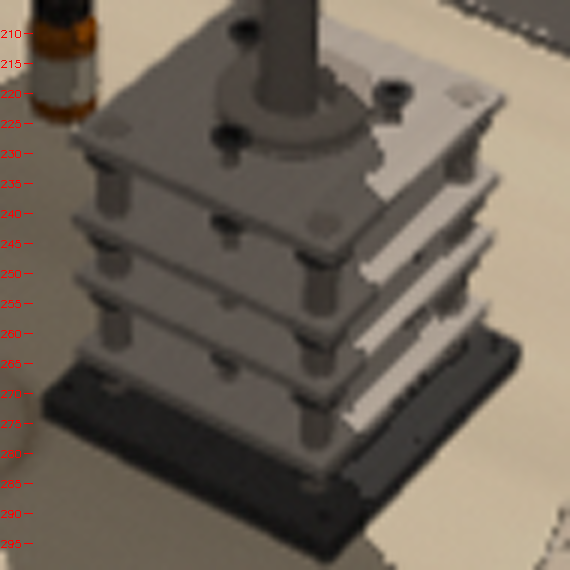

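Run:
```python
from h import *
from scipy.optimize import least_squares
s=snapshot("scene");f=240/np.tan(np.radians(s["vertical_fov"]/2));R=np.array(s["R"]);t=np.array(s["t"])
def pr(p,h,cx,cy,a,z):
    dx,dy=np.array(p)*h
    X=np.array([cx+dx*np.cos(a)-dy*np.sin(a),cy+dx*np.sin(a)+dy*np.cos(a),z])/1000
    q=R@X+t; return np.array([(f*q[0]/q[2]+s["cx"]-275.5)*6,(f*q[1]/q[2]+s["cy"]-204.5)*6])
N,Rt,L=(-1,1),(-1,-1),(1,1)
obs=[(N,0,335,255),(L,0,72,139),(Rt,0,505,100),(N,1,332,343),(L,1,74,220),(Rt,1,497,177),(N,2,330,402),(L,2,76,279),(Rt,2,493,237),(N,3,327,472),(L,3,79,352),(Rt,3,488,308)]
base=[(N,0,325,563),(L,12,43,406),(Rt,12,521,350)]
def res(v):
    r=[pr(p,47,v[0],v[1],v[2],v[3+k])-(u,w) for p,k,u,w in obs]+[pr(p,56,v[0],v[1],v[2],z+v[7])-(u,w) for p,z,u,w in base]
    return np.append(np.ravel(r),0)
o=least_squares(res,[502,-87,0,116,88,60,32,0],loss="soft_l1",f_scale=3)
print(np.round(o.x,3),"shelf-base",np.round(o.x[3:7]-o.x[7],1));print(np.round(res(o.x).reshape(-1)[:-1].reshape(-1,2),1).tolist())
```

```text
[ 5.08672e+02 -9.40090e+01 -2.30000e-02  1.06149e+02  7.43500e+01
  5.04230e+01  2.06910e+01 -1.14660e+01] shelf-base [117.6  85.8  61.9  32.2]
[[-1.5, 2.3], [0.5, 0.3], [-0.8, -3.6], [-1.5, -2.4], [1.3, 1.3], [0.8, 0.7], [-1.7, -1.3], [1.4, 1.8], [0.1, -0.4], [-1.3, 0.7], [0.8, -0.0], [-0.5, -0.8], [6.0, 13.7], [-0.9, -2.9], [0.5, -0.6]]
```

Relative shelf heights above the base come out at 117.6, 85.8, 61.9 and 32.2 mm. An edge catch would put ring 2 more than 6 mm below nominal, which the 4.5 mm limit rules out. So the pin is seated in the two-dot ring, and I'll draw it out.

```bash
python3 -m pendant '[[0,1,-1,0,0,0,255],[0,1,-4,0,0,0,255],[0,1,-10,0,0,0,255],[0,1,-20,0,0,0,255],[0,1,-35,0,0,0,255],[0,1,-52,0,0,0,255],[0,1,-68,0,0,0,255],[0,1,-82,0,0,0,255]]'>/dev/null; python3 -m pendant '[[0,0,0,0,0,0,255],[0,-15,0,0,0,0,255],[0,-40,0,0,0,0,255],[0,-70,0,0,0,0,255],[0,-100,0,0,0,0,255],[0,-130,0,0,0,0,255],[0,-155,0,0,0,0,255],[0,-170,0,0,0,0,255]]' >/dev/null; python3 -c "
from h import *
go(490.3,170,255)"
```

```text
t 19.93 p [512.5  85.4 255.3] yaw -3.46 tilt [-0.0017  0.001 ] F [ 0.2 -0.2 -2.4] open 21.2 shift [-27.2 -83.1   0.4]
```

```bash
python3 -m pendant '[[-5,-15,0,0,0,0,255],[-15,-40,0,0,0,0,255],[-23,-65,0,0,0,0,255],[-26,-79,0,0,0,0,255],[-27.5,-81,0,0,0,0,255],[-27.5,-81,0,0,0,0,255],[-27.5,-81,0,0,0,0,255],[-27.5,-81,0,0,0,0,255]]'>/dev/null
python3 - <<'E'
from h import *
import cv2
go(490.3,170,255)
s=snapshot("scene"); x0,y0=140,190
a=cv2.resize(s["img"][y0:y0+200,x0:x0+170,::-1],None,fx=3,fy=3,interpolation=2); cv2.imwrite("pics/e.png",a)
E
```

```text
t 20.6 p [491.  164.4 255.8] yaw -3.63 tilt [-0.0005 -0.0004] F [-0.2  0.4 -2.5] open 21.4 shift [-1.  -5.5  0.8]
```

View pics/e.png

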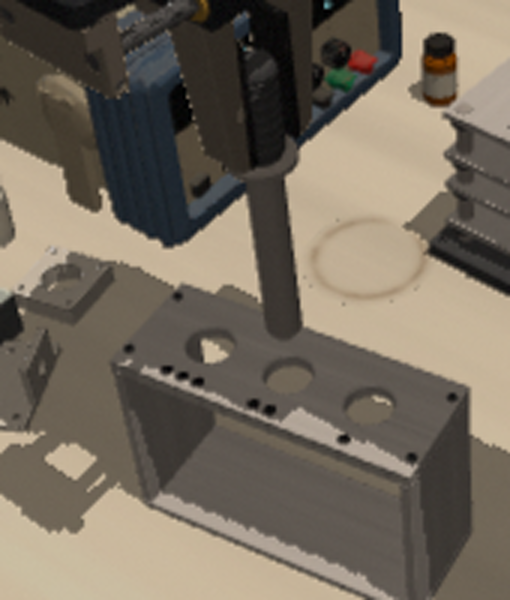

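The pin's nose is at about (234.3,300) and the middle, two-dot hole at (236,315) in the scene image. I'll work out the offset.

Run:
```python
from h import *
s=snapshot("scene")
n=ray(s,234.3,300,.1422)*1000;h=ray(s,236,315,.114)*1000
print(n,h,h-n); go(490.3,170,255)
```

```text
[491.70435793 165.55385671 142.2       ] [490.07014704 167.74612052 114.        ] [ -1.63421089   2.19226381 -28.2       ]
t 20.7 p [491.1 164.4 256. ] yaw -3.65 tilt [-0.0002 -0.0002] F [ 0.4 -0.9 -2.2] open 20.7 shift [-1.1 -5.5  1. ]
```

```bash
python3 -m pendant '[[-1.4,-4.3,0,0,0,0,255],[-1.4,-4.3,4,0,0,0,255],[-1.4,-4.3,9,0,0,0,255],[-1.4,-4.3,14,0,0,0,255],[-1.4,-4.3,18,0,0,0,255],[-1.4,-4.3,22,0,0,0,255],[-1.4,-4.3,24,0,0,0,255],[-1.4,-4.3,24,0,0,0,255]]'>/dev/null; python3 ck.py && python3 -m pendant '[[0,0,1,0,0,0,255],[0,0,2,0,0,0,255],[0,0,3,0,0,0,255],[0,0,4,0,0,0,255],[0,0,5,0,0,0,255],[0,0,6,0,0,0,255],[0,0,6,0,0,0,255],[0,0,6,0,0,0,255]]'>/dev/null; python3 ck.py && python3 -m pendant '[[0,0,0.8,0,0,0,255],[0,0,1.6,0,0,0,255],[0,0,2.4,0,0,0,255],[0,0,3.2,0,0,0,255],[0,0,4,0,0,0,255],[0,0,5,0,0,0,255],[0,0,6,0,0,0,255],[0,0,6,0,0,0,255]]'>/dev/null; python3 ck.py
```

```text
t 21.37 p [489.3 169.7 231.3] yaw -3.57 tilt [-0.0013 -0.0001] F [ 0.3 -0.4 -1.3] open 21.0 shift [ 29.1 255.4  -8.7]
t 22.03 p [489.7 169.7 226.1] yaw -3.56 tilt [-0.0001 -0.    ] F [ 1.1 -0.5 -0.9] open 21.0 shift [ 28.7 255.4 -13.9]
t 22.7 p [489.6 169.7 219.8] yaw -3.57 tilt [-0.0004 -0.0001] F [ 0.6  0.8 -1.8] open 21.4 shift [ 28.9 255.4 -20.2]
```

```bash
python3 -m pendant '[[0,0.5,4,0,0,0,255],[0,0.5,10,0,0,0,255],[0,0.5,17,0,0,0,255],[0,0.5,24,0,0,0,255],[0,0.5,31,0,0,0,255],[0,0.5,37,0,0,0,255],[0,0.5,42,0,0,0,255],[0,0.5,42,0,0,0,255]]'>/dev/null; python3 ck.py && python3 -m pendant '[[0,0,4,0,0,0,255],[0,0,10,0,0,0,255],[0,0,17,0,0,0,255],[0,0,24,0,0,0,255],[0,0,31,0,0,0,255],[0,0,37,0,0,0,255],[0,0,42,0,0,0,255],[0,0,42,0,0,0,255]]'>/dev/null; python3 ck.py && python3 -m pendant '[[0,0,2,0,0,0,255],[0,0,4,0,0,0,255],[0,0,6,0,0,0,255],[0,0,7,0,0,0,255],[0,0,8,0,0,0,255],[0,0,8.5,0,0,0,255],[0,0,9,0,0,0,255],[0,0,9,0,0,0,255]]'>/dev/null; python3 ck.py
```

```text
t 23.37 p [488.8 169.1 176.5] yaw -3.57 tilt [-0.0026 -0.0003] F [ 0.3  0.1 -1.6] open 21.3 shift [ 29.5 254.8 -63.5]
t 24.03 p [488.7 169.1 134.6] yaw -3.57 tilt [-0.0025 -0.0002] F [ 0.  -0.4 -2.3] open 21.3 shift [  29.4  254.8 -105.4]
t 24.7 p [489.7 169.2 127.1] yaw -3.57 tilt [-0.  0.] F [-0.4  1.  -1.7] open 21.3 shift [  28.7  254.9 -112.9]
```

```bash
python3 -m pendant '[[0,0,0.4,0,0,0,255],[0,0,0.8,0,0,0,255],[0,0,1.2,0,0,0,255],[0,0,1.6,0,0,0,255],[0,0,2,0,0,0,255],[0,0,2.4,0,0,0,255],[0,0,2.8,0,0,0,255],[0,0,2.8,0,0,0,255]]'>/dev/null; python3 ck.py && python3 -m pendant '[[0,0,0.2,0,0,0,255],[0,0,0.4,0,0,0,255],[0,0,0.6,0,0,0,255],[0,0,0.8,0,0,0,255],[0,0,1,0,0,0,255],[0,0,1.1,0,0,0,255],[0,0,1.1,0,0,0,255],[0,0,1.1,0,0,0,255]]'>/dev/null; python3 ck.py && python3 -m pendant '[[0,0,0.2,0,0,0,255],[0,0,0.4,0,0,0,255],[0,0,0.6,0,0,0,255],[0,0,0.8,0,0,0,255],[0,0,0.8,0,0,0,255],[0,0,0.8,0,0,0,255],[0,0,0.8,0,0,0,255],[0,0,0.8,0,0,0,255]]'>/dev/null; python3 ck.py
```

```text
t 25.37 p [489.6 169.2 124.2] yaw -3.56 tilt [-0.0002 -0.    ] F [-0.8  0.4 -1.4] open 21.4 shift [  28.8  254.9 -115.8]
t 26.03 p [489.7 169.2 123.6] yaw -3.56 tilt [ 0.0001 -0.0001] F [-2.3  0.2  4.3] open 21.3 shift [  28.7  254.9 -116.4]
t 26.03 p [489.7 169.2 123.6] yaw -3.56 tilt [ 0.0001 -0.0001] F [-2.3  0.2  4.3] open 21.3 shift [  28.7  254.9 -116.4]
```

The collar is down at 123.6, the same height as at pick-up. I'll release and lift.

```bash
python3 -m pendant '[[0,0,0,0,0,0,190],[0,0,0,0,0,0,180],[0,0,0,0,0,0,170],[0,0,0,0,0,0,150],[0,0,0,0,0,0,120],[0,0,0,0,0,0,100],[0,0,0,0,0,0,100],[0,0,0,0,0,0,100]]'; python3 -m pendant '[[0,0,-4,0,0,0,100],[0,0,-15,0,0,0,100],[0,0,-30,0,0,0,100],[0,0,-45,0,0,0,100],[0,0,-60,0,0,0,100],[0,0,-80,0,0,0,100],[0,0,-100,0,0,0,100],[0,0,-115,0,0,0,100]]'>/dev/null; python3 -m pendant '[[0,0,0,0,0,0,100],[-15,0,0,0,0,0,100],[-30,0,0,0,0,0,100],[-45,0,0,0,0,0,100],[-60,0,0,0,0,0,100],[-70,0,0,0,0,0,100],[-70,0,0,0,0,0,100],[-70,0,0,0,0,0,100]]'
python3 - <<'E'
from h import *
import cv2
s=snapshot("scene"); x0,y0=140,120
cv2.imwrite("pics/f.png",cv2.resize(s["img"][y0:y0+280,x0:x0+320,::-1],None,fx=2,fy=2,interpolation=2))
E
```

```text
time_s: 26.7
position: [0.4897, 0.1692, 0.1232]
eef_rot: [[0.998, -0.062, 0.0], [-0.062, -0.998, 0.0], [0.0, -0.0, -1.0]]
contact_force: [0.2, 0.9, 0.1]
opening: 0.0558
gripper_force: 0.0
time_s: 28.03
position: [0.4197, 0.1736, 0.238]
eef_rot: [[0.998, -0.062, 0.0], [-0.062, -0.998, -0.0], [0.0, 0.0, -1.0]]
contact_force: [-0.2, 0.4, 0.4]
opening: 0.056
gripper_force: 0.0
```

View pics/f.png

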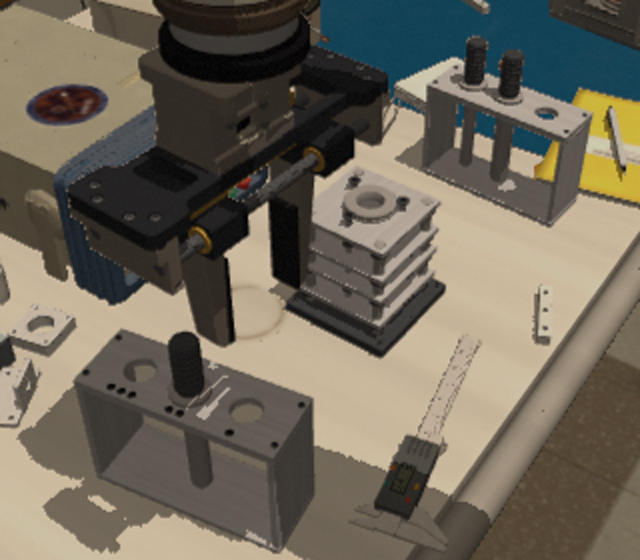

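The pin stands upright in the two-dot pocket, with its knob at about (185,360) in the crop and its collar flat. The other two pins, the bar and the gauge look undisturbed, and the gripper is clear.

```bash
python3 -c "
from rig import env
print(env.sign_off())"
```

```text
the job is handed in; nothing more can be done
None
```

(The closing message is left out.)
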